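# Line up the turning blanks and take a moisture reading

### The arm

A 6-joint arm with a two-finger parallel gripper is mounted at the origin on the work surface. World frame = base frame: x ahead of the robot, y to its left, z up, the work surface at z = 0. Lengths are in mm, angles in rad, forces in N, time in s.
With the tool pointing down it reaches from about 350 to 800 mm from the base axis. Payload 7.3 kg.
Tool frame: the origin (TCP) lies midway between the tips of the shut fingers; the grasp point (between the pads) lies 19 mm behind it (pinch_z is the z of the grasp point in the tool frame, in mm); z points along the fingers, y is the line along which they close (so a half turn about z gives the same grasp; the last joint's range is limited). The gripper opens to 85 mm and grips with 20 to 120 N. Pads are 22 mm wide; open, the fingers measure 114 mm over their backs; the gripper's body (76 mm by 85 mm) begins 54 mm behind the grasp point. The pads swing forward as they close: fully open they stand 13 mm farther back than shut.
Start: joints at [-1.48, 0.342, 1.524, -0, 1.275, -0.146], TCP at [123.183, -510.363, 231.322] pointing down, gripper open.
Joint ranges: [-2.53, 2.53], [-0.77, 2.02], [0.04, 2.7], [-1, 4.14], [0.28, 2.66], [-3.11, 3.11]. Speed limits (rad/s): [2.57, 2.57, 3.14, 3.14, 3.14, 3.14].

### API

Orientations are given as a rotation vector (axis times angle).
In Python, from plant import * gives the robot as it stands.
- The arm moves only by the shell command python3 -m handwheel 'ROWS'. ROWS is JSON, a list of rows, each an object of numbers: "ax", "ay", "az": the turn, a rotation vector about the tool's x, y, z in rad; "x", "y", "z": the shift along the tool's x, y, z in m; "grip": the closure, from 0 (fully open) to 1 (shut). In form: [{"ax": .., "ay": .., "az": .., "x": .., "y": .., "z": .., "grip": ..}, ...]. A call has 1 to 20 rows; each row shifts and turns the commanded pose from where the row before left it, along the tool's axes as they then stand; what a row does not reach is not made up. A row lasts 1/8 s, in which the tool goes at most 62.5 mm and 10.7 degrees, less where a joint would pass 70% of its speed; a pose out of reach is approached as far as the arm can. A call with a gripper value outside its range is refused whole. The fingers move at their own pace and stop on an object; the grip force is fixed at half the most. Time passes only in rows, so rows that do not move let the fingers close. It gives the time, the measured TCP pose, the force, the opening and the grip force at its end, in the units of the state.
- get_state(): the state, without advancing time (a new reading comes with each control period).
- snapshot(name): name is "scene" or "top" or "wrist"; returns (picture, depth): 480x640x3 uint8, red, green, blue; 480x640 float32, mm along the optical axis (not along the pixel's ray), 0 where there is no reading.
- get_calibration(name): a dict with "intrinsics" (3x3 intrinsics, pixels), "world_to_cam" (4x4, takes a point from world to camera coordinates). Camera axes: x right, y down, z forward; pixel columns grow to the right and rows downward; lengths in mm; the calibration is good to about 2 mm. A picture is of the moment at which its call begins: read the wrist's pose just before it. get_calibration takes no time and is no camera call; for the wrist camera it gives the pose at the moment of the call.
- close_job(): hands the job in; it is judged then, once.
The state is a dict: "time_s": time; "qpos": joint angles; "qd": joint speeds; "joint_efforts": joint torques, N m; "position": TCP position; "ee_rot": TCP orientation; "contact_force": force on the tool from outside, world axes, zero at the start; "torque": the same for the moment, N m; "grip_width": finger opening in mm; "finger_force": force on a finger pad.
Only numpy, scipy, OpenCV 4.12 (cv2) and the standard library are available. Lean on these libraries where they do the work, as an engineer would, in place of code of your own. Each camera call takes 0.05 s, during which the arm holds its last target. There are 200 camera calls.

### The job

Slide the three round turning blanks, standing, along the plywood board and in between its guide rails, one behind another in any order, pushed up close together with the first against the end stop. Then take the moisture probe from its slanted stand and hold it upright with its ball tip in the middle of the red ring on the ringed blank, pressed on lightly so that the sprung tip is about half way in. Do not lift or tip the blanks, leave everything else on the bench where it is, and finish while still holding the probe there for the reading.

Things in the scene. Friction and masses are not known exactly. Their poses are not given: they have to be found in the camera images.
- board: Fixed plywood board on the bench, 12 mm thick. Origin on its underside; it runs from y = -220 to +260 mm and x = -115 to +115 mm. A guide channel lies along its y axis at x = 0, closed by a stop block at the -y end, open towards +y. The blanks start on the open part, y = +60 to +205 mm, and are pushed in towards the board's -y.
- stop_face (a point): On the board's top surface, at the foot of the stop block's face, on the channel's centre line (board y = -200 mm). Board's axes: the channel runs from here along +y. Its two beech rails are 48 mm apart inside, 16 mm thick and, like the stop, 18 mm high above the board; they are parallel for the first 150 mm.
- mouth (a point): On the board's top surface, on the channel's centre line, in the splayed mouth, 180 mm from stop_face. From 150 mm to 188 mm from stop_face the rails splay outward at 35 degrees, to 100 mm apart inside (126 mm over the outsides).
- blank_sample: The ringed blank: loose beech cylinder, 45 mm diameter, 60 mm high, about 65 g, standing on the board; it alone has a red ring on its top. Origin at the centre of its underside, z up. Three blanks pushed up close stand with their axes 22.5, 67.5 and 112.5 mm from the stop face.
- blank_b: Plain blank, loose, same size (45 mm diameter, 60 mm high), no red ring. Origin at the centre of its underside.
- blank_c: Plain blank, loose, same size (45 mm diameter, 60 mm high), no red ring. Origin at the centre of its underside.
- mark (a point): Centre of the red ring (16 mm outer, 9 mm inner diameter) on the top face of the ringed blank, 60 mm above its underside and 9 mm off its axis (along the blank's own x); it turns with the blank.
- stand: Fixed stand of the probe: steel base 130 by 75 by 10 mm with a black tube, 34 mm outside, 26 mm bore, 60 mm long, leaning 25 degrees from vertical towards the stand's -x (towards the robot at yaw 0). Origin at the centre of the base's underside; centre of the tube's upper rim at x = -5, z = 84 mm.
- probe: Loose pen-shaped moisture probe, 130 g, leaning in the stand's tube. z runs along the pen to its upper end. Origin at the underside of its yellow collar (31 mm diameter, 6 mm thick), which rests on the tube's rim. Black barrel 22 mm diameter from z = 6 to 95 mm. Below the origin a nose 20 mm diameter, 30 mm long, then the sprung tip, 18 mm: draw these 48 mm out of the tube along z.
- probe_grip (a point): Point on the probe's axis, 50 mm above its origin, in the middle of the barrel: a good place to grip (22 mm wide).
- probe_tip (a point): Lowest point of the brass ball (10 mm diameter) at the end of the probe's sprung tip, on the probe's axis, 48 mm below the probe's origin when free and up to 10 mm less when pressed.
- plunger (a joint): How far the probe's sprung tip is pressed in, m: 0 free, 0.010 fully in. The spring pushes with 1 N at the start and 1 N more for every mm (6 N at 5 mm, half way).
- glue: Bystander: yellow glue bottle, 60 mm diameter, 170 mm high.
- screw_jar: Bystander: glass jar with steel lid, 64 mm diameter, 75 mm high.
- mallet: Bystander: wooden mallet lying on its side: head 120 by 70 by 55 mm, handle 24 mm thick running 250 mm from the head's centre along its y.
- try_square: Bystander: try square lying flat, dark wooden stock 110 mm and steel blade 180 mm, 16 mm high.
- tape_measure: Bystander: yellow tape measure standing up, 70 by 35 by 62 mm.
- screwdriver: Bystander: screwdriver with red handle lying on the bench, 200 mm long.

How it is judged (in metres and radians):
On the way:
1. all three blanks stand in single file between the rails, close up, the first against the stop (y of each of blank_sample, blank_b, blank_c in the frame of stop_face below 0.1195 m and x of blank_sample in the frame of stop_face between -0.006 and 0.006 m and z of each of blank_sample, blank_b, blank_c in the frame of stop_face below 0.006 m and angle between each of blank_sample, blank_b, blank_c's own z axis and vertical below 0.08 rad and x of blank_b in the frame of stop_face between -0.006 and 0.006 m and x of blank_c in the frame of stop_face between -0.006 and 0.006 m and linear speed of each of blank_sample, blank_b, blank_c below 0.02 m/s), for 0.2 s.
At the end, for the whole second after the job is handed in: Blanks upright in single file between the rails, last axis at most 119.5 mm from the stop (7 mm of gaps in all); fingers hold the probe, tilt under 0.12 rad, tip within 5 mm of the ring's centre, sprung tip 3 to 7 mm in, 3 to 9 N on the ringed blank, probe touching nothing else; all still (all of step 1 and angle between probe's own z axis and vertical below 0.12 rad and horizontal distance between probe_tip and mark below 0.005 m and distance between probe_tip and mark below 0.008 m and value of joint plunger between 0.003 and 0.007 m and contact force between probe and blank_sample between 3 and 9 N and contact force between the fingers and probe above 2 N and contact force between probe and stand below 0.1 N and contact force between probe and board below 0.1 N and contact force between probe and blank_b below 0.1 N and contact force between probe and blank_c below 0.1 N and linear speed of probe below 0.02 m/s); the arm keeps its last pose, push and grip.
It fails at once if a blank is lifted more than 20 mm off the board (z of any of blank_sample, blank_b, blank_c in the frame of stop_face above 0.02 m).
It fails at once if a blank is tipped more than 0.5 rad (angle between any of blank_sample, blank_b, blank_c's own z axis and vertical above 0.5 rad).
It fails at once if the probe is pressed on a blank with more than 18 N (contact force between probe and blank_sample above 18 N or contact force between probe and blank_b above 18 N or contact force between probe and blank_c above 18 N).
It fails at once if a bystander is moved more than 30 mm (distance of any of glue, screw_jar, mallet, try_square, tape_measure, screwdriver from where it was at the start of the episode above 0.03 m).
It also fails if it takes over 70 s, if anything falls off the work surface, if the arm or the gripper's body presses on something with over 40 N, if the wrist force passes 120 N, or if a joint passes its speed limit or range.

## Working session

There is one attempt and no reset: what is moved stays moved. The work goes in short steps, Python scripts to look and compute and a shell command to move; the robot and the scene stay as the last step left them, time stands still between calls to the robot, and variables do not carry over. Pictures are saved under pics/ and viewed, at most 10 in all, crops included, and the job is handed in when it is done.

```bash
mkdir -p pics; ls; cat > h.py <<'E'
from plant import *
import numpy as np, cv2
from scipy.spatial.transform import Rotation as R
def snap(name,tag):
    c=get_calibration(name); p,d=snapshot(name)
    cv2.imwrite(f'pics/{tag}.png',p[:,:,::-1]); np.savez(f'pics/{tag}.npz',p=p,d=d,K=c['intrinsics'],T=c['world_to_cam']); return p,d,c
def cloud(tag):
    z=np.load(f'pics/{tag}.npz'); d=z['d']; K=z['K']; T=z['T']
    v,u=np.mgrid[0:480,0:640]
    P=np.stack([(u-K[0,2])/K[0,0]*d,(v-K[1,2])/K[1,1]*d,d],-1)
    W=(P-T[:3,3])@T[:3,:3]; W[d<=0]=np.nan
    return W,z['p']
E
python3 - <<'E'
from h import *
print(get_state())
for n in('top','scene'): snap(n,n+'0'); print(np.round(get_calibration(n)['world_to_cam'],2).tolist())
E
```

```text
pics
{'time_s': 0.0, 'qpos': array([-1.47998315e+00,  3.42723184e-01,  1.52505359e+00,  2.96300531e-06,
        1.27541765e+00, -1.45994861e-01]), 'qd': array([-0.0005636 ,  0.00070651, -0.00011127, -0.00012971, -0.00180269,
        0.00072396]), 'joint_efforts': array([ 5.12673487e-04, -4.33677721e+01, -2.46014786e+01,  2.28960168e-06,
        7.93395331e-03,  2.41336704e-05]), 'position': array([ 123.15183165, -509.91602619,  230.61296886]), 'ee_rot': array([-3.11800686e+00, -3.70918174e-01, -7.38236311e-05]), 'contact_force': array([ 0.74716468, -0.76171422,  0.53075712]), 'torque': array([ 0.02618925,  0.00254479, -0.02478576]), 'finger_force': 0.0, 'grip_width': 85.5029989325198}
[[-0.0, -1.0, -0.01, 32.42], [-0.98, 0.0, -0.18, 619.33], [0.18, 0.01, -0.98, 1263.19], [0.0, 0.0, 0.0, 1.0]]
[[0.29, 0.96, 0.0, -170.37], [0.77, -0.23, -0.59, -410.79], [-0.57, 0.17, -0.81, 1836.25], [0.0, 0.0, 0.0, 1.0]]
```

View pics/top0.png

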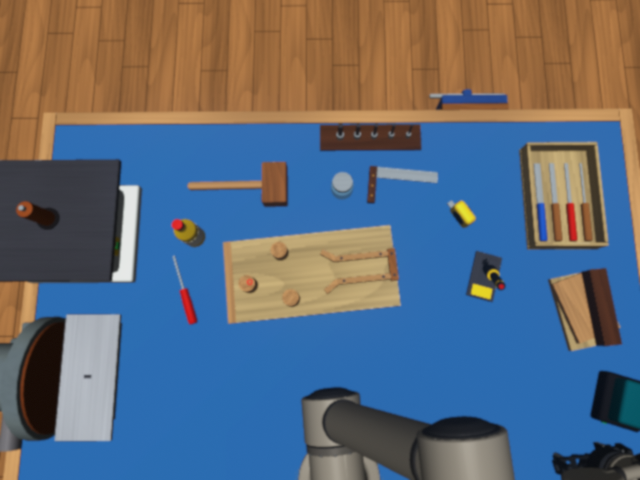

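View pics/scene0.png

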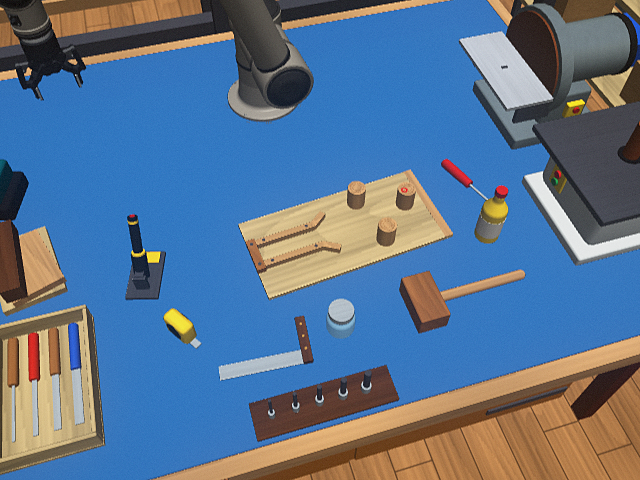

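```bash
python3 - <<'E'
from h import *
for tag in('top0','scene0'):
    W,p=cloud(tag); z=W[...,2]
    box=(W[...,0]>330)&(W[...,0]<720)&(W[...,1]>-260)&(W[...,1]<330)
    def comps(lo,hi,amin,b=box):
        m=(b&(z>lo)&(z<hi)).astype(np.uint8)
        n,l,s,c=cv2.connectedComponentsWithStats(m)
        for i in range(1,n):
            if s[i,4]>=amin:
                q=W[l==i]; r=cv2.minAreaRect(q[:,:2].astype(np.float32))
                e,rad=cv2.minEnclosingCircle(q[:,:2].astype(np.float32))
                print(tag,lo,s[i].tolist(),'mean',q.mean(0).round(1),'rect',np.round(r[0],1),np.round(r[1],1),round(r[2],1),'circ',np.round(e,1),round(rad,1))
    comps(62,82,20); comps(23,38,20); comps(5,38,2000)
    b2=(W[...,0]>330)&(W[...,0]<720)&(W[...,1]<-300)&(W[...,1]>-520)
    comps(100,240,10,b2)
    comps(5,16,20,b2)
    r=(p[...,0]>150)&(p[...,1]<70)&(p[...,2]<70)&(z>60)&(z<85)&box
    print('red',W[r].mean(0),r.sum())
    ye=(p[...,0]>150)&(p[...,1]>130)&(p[...,2]<90)&b2
    n,l,s,c=cv2.connectedComponentsWithStats(ye.astype(np.uint8))
    for i in range(1,n):
        if s[i,4]>5: print('yel',W[l==i].mean(0),s[i].tolist())
E
```

```text
top0 62 [271, 242, 16, 16, 209] mean [599.8 161.5  71.6] rect [599.9 161.9] [41.5 41.5] 3.2 circ [600.5 161.6] 22.2
top0 62 [239, 275, 17, 17, 225] mean [509.1 245.6  71.7] rect [509.1 245.9] [42.7 43.4] 46.4 circ [509.2 246.7] 22.7
top0 62 [282, 289, 17, 17, 218] mean [471.  128.1  71.9] rect [471.1 128. ] [43.1 42.8] 65.8 circ [471.1 128.5] 22.3
top0 23 [321, 248, 78, 46, 1067] mean [556.3 -72.8  29.5] rect [554.7 -60.2] [124.6 208.3] 4.6 circ [554.2 -57.4] 114.2
top0 5 [223, 225, 178, 99, 13097] mean [540.4  71.2  13.3] rect [544.1  75. ] [238.9 491.3] 6.2 circ [542.6  78.1] 266.2
top0 100 [491, 272, 15, 18, 159] mean [ 504.  -397.9  148.5] rect [ 507.  -401.4] [21.4 50.6] 79.6 circ [ 507.3 -399.2] 25.3
top0 5 [466, 251, 37, 51, 871] mean [ 527.1 -403.2   10. ] rect [ 533.2 -409.1] [ 78.2 131.5] 74.6 circ [ 533.3 -409.4] 72.9
red [nan nan nan] 0
yel [ 699.115961   -352.8401503    60.02367422] [455, 207, 20, 17, 196]
yel [ 532.46584194 -403.92627401   91.09579902] [488, 270, 11, 9, 32]
yel [ 490.46850943 -397.45099804   12.94098485] [471, 284, 21, 15, 223]
scene0 62 [348, 181, 18, 
[... 887 characters left out ...]
 [249.  490.3] 4.7 circ [544.   73.5] 266.0
scene0 100 [127, 215, 16, 38, 365] mean [ 512.8 -404.2  141.2] rect [ 509.5 -404.5] [22.9 55.7] 75.4 circ [ 508.7 -407.7] 28.5
scene0 5 [124, 250, 42, 50, 923] mean [ 550.7 -408.5   10.6] rect [ 532.7 -414.9] [ 83.8 138.9] 75.3 circ [ 534.  -413.9] 76.0
red [513.79799394 234.78930805  73.45229061] 12
yel [ 504.52894419 -402.53104116  165.6232622 ] [128, 222, 9, 3, 19]
yel [ 535.41155025 -410.60793487   94.05798935] [131, 249, 14, 8, 52]
yel [ 494.22920578 -388.68553014   14.53747362] [146, 252, 15, 11, 137]
yel [ 700.50831299 -359.09339113   60.74379308] [164, 308, 27, 20, 276]<stdin>:18: RuntimeWarning: Mean of empty slice.
  ret = um.true_divide(
```

```bash
python3 -m handwheel '[{"az":-0.179},{"az":-0.179},{"az":-0.179},{"az":-0.179},{"az":-0.179},{"az":-0.179},{"az":-0.179},{"az":-0.179},{"x":0.046,"y":0.0377,"z":-0.008},{"x":0.046,"y":0.0377,"z":-0.008},{"x":0.046,"y":0.0377,"z":-0.008},{"x":0.046,"y":0.0377,"z":-0.008},{"x":0.046,"y":0.0377,"z":-0.008},{"x":0.046,"y":0.0377,"z":-0.008},{"x":0.046,"y":0.0377,"z":-0.008},{"x":0.046,"y":0.0377,"z":-0.008},{"x":0.046,"y":0.0377,"z":-0.008},{"x":0.046,"y":0.0377,"z":-0.008},{"x":0.046,"y":0.0377,"z":-0.008},{"x":0.046,"y":0.0377,"z":-0.008}]'; python3 -m handwheel '[{"x":0},{"x":0}]'
python3 - <<'E'
from h import *
s=get_state(); print(s['position'],R.from_rotvec(s['ee_rot']).as_matrix().round(3).tolist(),s['qpos'])
snap('wrist','w1')
W,p=cloud('w1'); z=W[...,2]
for lo,hi in((62,82),(24,36)):
    n,l,st,c=cv2.connectedComponentsWithStats(((z>lo)&(z<hi)).astype(np.uint8))
    for i in range(1,n):
        if st[i,4]>300:
            q=W[l==i]; r=cv2.minAreaRect(q[:,:2].astype(np.float32)); e,rad=cv2.minEnclosingCircle(q[:,:2].astype(np.float32))
            print(lo,st[i].tolist(),'mean',q.mean(0).round(1),'rect',np.round(r[0],1),np.round(r[1],1),round(r[2],1),'circ',np.round(e,1),round(rad,1))
E
```

```text
[ 123.1375565  -510.02006852  230.71383607] [[0.972, 0.235, -0.0], [0.235, -0.972, 0.001], [0.0, -0.001, -1.0]] [-1.47999862e+00  3.42660519e-01  1.52485770e+00 -4.91116137e-05
  1.27538655e+00 -1.46003971e-01]
62 [516, 122, 100, 145, 1977] mean [ 208.  -706.5   72.4] rect [ 193.1 -711.6] [125.7  55.3] 13.9 circ [ 199.6 -738.1] 62.9
24 [477, 104, 90, 120, 851] mean [ 216.7 -689.1   30.2] rect [ 214.3 -689.3] [ 11.6 127.9] 76.9 circ [ 213.  -694.9] 64.0$[0]: bad value
$[0]: bad value
```

View pics/w1.png

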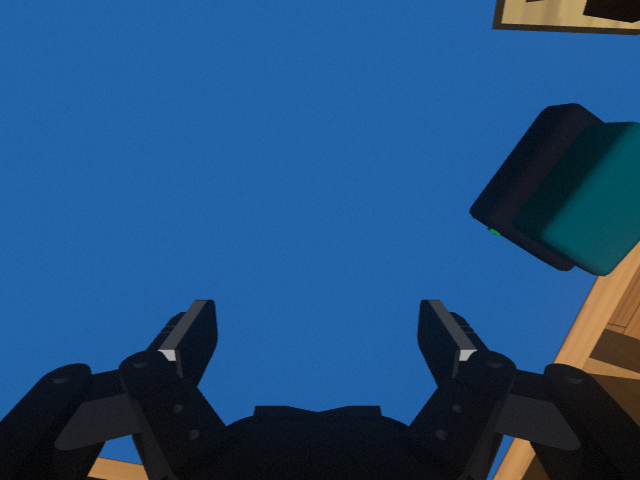

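```bash
python3 -m handwheel '[{"ax":0,"ay":0,"az":-0.179,"x":0,"y":0,"z":0,"grip":0},{"ax":0,"ay":0,"az":-0.179,"x":0,"y":0,"z":0,"grip":0},{"ax":0,"ay":0,"az":-0.179,"x":0,"y":0,"z":0,"grip":0},{"ax":0,"ay":0,"az":-0.179,"x":0,"y":0,"z":0,"grip":0},{"ax":0,"ay":0,"az":-0.179,"x":0,"y":0,"z":0,"grip":0},{"ax":0,"ay":0,"az":-0.179,"x":0,"y":0,"z":0,"grip":0},{"ax":0,"ay":0,"az":-0.179,"x":0,"y":0,"z":0,"grip":0},{"ax":0,"ay":0,"az":-0.179,"x":0,"y":0,"z":0,"grip":0},{"ax":0,"ay":0,"az":0,"x":0.042,"y":0.038,"z":-0.01,"grip":0},{"ax":0,"ay":0,"az":0,"x":0.042,"y":0.038,"z":-0.01,"grip":0},{"ax":0,"ay":0,"az":0,"x":0.042,"y":0.038,"z":-0.01,"grip":0},{"ax":0,"ay":0,"az":0,"x":0.042,"y":0.038,"z":-0.01,"grip":0},{"ax":0,"ay":0,"az":0,"x":0.042,"y":0.038,"z":-0.01,"grip":0},{"ax":0,"ay":0,"az":0,"x":0.042,"y":0.038,"z":-0.01,"grip":0},{"ax":0,"ay":0,"az":0,"x":0.042,"y":0.038,"z":-0.01,"grip":0},{"ax":0,"ay":0,"az":0,"x":0.042,"y":0.038,"z":-0.01,"grip":0},{"ax":0,"ay":0,"az":0,"x":0.042,"y":0.038,"z":-0.01,"grip":0},{"ax":0,"ay":0,"az":0,"x":0.042,"y":0.038,"z":-0.01,"grip":0},{"ax":0,"ay":0,"az":0,"x":0.042,"y":0.038,"z":-0.01,"grip":0},{"ax":0,"ay":0,"az":0,"x":0.042,"y":0.038,"z":-0.01,"grip":0}]'; python3 -m handwheel '[{"ax":0,"ay":0,"az":0,"x":0,"y":0,"z":0,"grip":0},{"ax":0,"ay":0,"az":0,"x":0,"y":0,"z":0,"grip":0}]'
cat >> h.py <<'E'
def blobs(tag,lims=((62,82),(24,36))):
    W,p=cloud(tag); z=W[...,2]
    for lo,hi in lims:
        n,l,st,c=cv2.connectedComponentsWithStats(((z>lo)&(z<hi)).astype(np.uint8))
        for i in range(1,n):
            if st[i,4]>300:
                q=W[l==i]; r=cv2.minAreaRect(q[:,:2].astype(np.float32)); e,rad=cv2.minEnclosingCircle(q[:,:2].astype(np.float32))
                print(lo,st[i].tolist(),'mean',q.mean(0).round(1),'rect',np.round(r[0],1),np.round(r[1],1),round(r[2],1),'circ',np.round(e,1),round(rad,1))
E
python3 - <<'E'
from h import *
s=get_state(); print(s['position'],R.from_rotvec(s['ee_rot']).as_matrix().round(3).tolist(),s['qpos'],s['time_s'])
snap('wrist','w2'); blobs('w2')
E
```

```text
time_s: 2.65
position: [528.5, 37.6, 351.4]
ee_rot: [2.11, 2.328, -0.001]
contact_force: [0.5, -0.6, -0.1]
grip_width: 85.3
finger_force: 0.0
time_s: 2.9
position: [527.3, 35.8, 350.6]
ee_rot: [-2.109, -2.328, 0.002]
contact_force: [-0.1, -0.9, 0.7]
grip_width: 85.4
finger_force: 0.0
[527.27352044  35.76445207 350.63646235] [[-0.098, 0.995, -0.002], [0.995, 0.098, -0.0], [-0.0, -0.002, -1.0]] [-7.70312144e-02  2.87552758e-01  1.27713355e+00 -5.27103438e-04
  1.57844025e+00 -1.75597496e-01] 2.9
62 [301, 0, 42, 27, 896] mean [511.4 234.   71.6] rect [511.4 233.2] [43.5 22.6] 5.6 circ [510.6 241.6] 21.9
62 [374, 74, 40, 43, 1334] mean [600.9 159.8  72.1] rect [601.4 159.7] [43.8 43.9] 4.1 circ [601.6 160. ] 22.5
62 [259, 94, 40, 41, 1246] mean [472.7 126.6  72.2] rect [472.7 126.3] [44.1 43.8] 81.0 circ [472.3 126.4] 22.5
62 [491, 233, 49, 43, 1620] mean [788.  -12.9  74.3] rect [790.6 -14.6] [55.6 55.2] 14.3 circ [791.1 -14.6] 28.8
24 [543, 0, 26, 65, 536] mean [787.2 252.1  31.5] rect [788.6 251.2] [ 8.  68.7] 0.5 circ [787.3 251.2] 34.4
24 [287, 187, 92, 138, 3731] mean [558.  -67.3  30.2] rect [557.2 -60.9] [123.4 208.4] 5.8 circ [557.  -59.4] 114.6
```

View pics/w2.png

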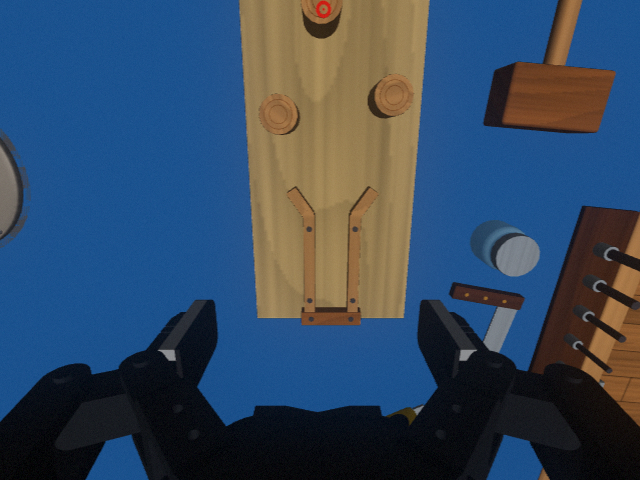

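```bash
python3 -m handwheel '[{"ax":0,"ay":0,"az":0,"x":0.0478,"y":-0.0229,"z":0,"grip":0},{"ax":0,"ay":0,"az":0,"x":0.0477,"y":-0.0228,"z":0,"grip":0},{"ax":0,"ay":0,"az":0,"x":0,"y":0,"z":0.0521,"grip":0},{"ax":0,"ay":0,"az":0,"x":0,"y":0,"z":0.0521,"grip":0},{"ax":0,"ay":0,"az":0,"x":0,"y":0,"z":0.0521,"grip":0},{"ax":0,"ay":0,"az":0,"x":0,"y":0,"z":0.0521,"grip":0},{"ax":0,"ay":0,"az":0,"x":0,"y":0,"z":0.0521,"grip":0},{"ax":0,"ay":0,"az":0,"x":0,"y":0,"z":0.0521,"grip":0},{"ax":0,"ay":0,"az":0,"x":0,"y":0,"z":0,"grip":0},{"ax":0,"ay":0,"az":0,"x":0,"y":0,"z":0,"grip":0}]'; python3 -m handwheel '[{"ax":0,"ay":0,"az":0,"x":0,"y":0,"z":0,"grip":1},{"ax":0,"ay":0,"az":0,"x":0,"y":0,"z":0,"grip":1},{"ax":0,"ay":0,"az":0,"x":0,"y":0,"z":0,"grip":1},{"ax":0,"ay":0,"az":0,"x":0,"y":0,"z":0,"grip":1},{"ax":0,"ay":0,"az":0,"x":0,"y":0,"z":0,"grip":1},{"ax":0,"ay":0,"az":0,"x":0,"y":0,"z":0,"grip":1}]'
```

```text
time_s: 4.2
position: [474.0, 125.8, 40.4]
ee_rot: [2.11, 2.325, 0.003]
contact_force: [0.7, 0.4, 0.3]
grip_width: 85.3
finger_force: 0.0
time_s: 4.95
position: [473.6, 126.5, 40.3]
ee_rot: [2.108, 2.326, 0.003]
contact_force: [-1.9, -0.6, 10.8]
grip_width: 43.8
finger_force: 60.1
```

```bash
python3 -m handwheel '[{"ax":0,"ay":0,"az":0,"x":-0.0125,"y":0.0162,"z":0,"grip":1},{"ax":0,"ay":0,"az":0,"x":-0.0125,"y":0.0162,"z":0,"grip":1},{"ax":0,"ay":0,"az":0,"x":-0.0125,"y":0.0162,"z":0,"grip":1},{"ax":0,"ay":0,"az":0,"x":-0.0125,"y":0.0162,"z":0,"grip":1},{"ax":0,"ay":0,"az":0,"x":-0.02,"y":0,"z":0,"grip":1},{"ax":0,"ay":0,"az":0,"x":-0.02,"y":0,"z":0,"grip":1},{"ax":0,"ay":0,"az":0,"x":-0.02,"y":0,"z":0,"grip":1},{"ax":0,"ay":0,"az":0,"x":0,"y":0,"z":0,"grip":1},{"ax":0,"ay":0,"az":0,"x":0,"y":0,"z":0,"grip":1}]'; python3 -m handwheel '[{"ax":0,"ay":0,"az":0,"x":-0.015,"y":0,"z":0,"grip":1},{"ax":0,"ay":0,"az":0,"x":-0.015,"y":0,"z":0,"grip":1},{"ax":0,"ay":0,"az":0,"x":-0.015,"y":0,"z":0,"grip":1},{"ax":0,"ay":0,"az":0,"x":0,"y":0,"z":0,"grip":1}]'
```

```text
time_s: 6.08
position: [549.5, 21.9, 40.4]
ee_rot: [2.107, 2.324, 0.002]
contact_force: [-0.3, -5.9, 7.2]
grip_width: 43.7
finger_force: 61.6
time_s: 6.58
position: [553.8, -22.8, 40.4]
ee_rot: [2.108, 2.324, 0.002]
contact_force: [0.5, -3.8, 7.2]
grip_width: 43.7
finger_force: 61.6
```

```bash
python3 -m handwheel '[{"ax":0,"ay":0,"az":0,"x":-0.02,"y":0,"z":0,"grip":1},{"ax":0,"ay":0,"az":0,"x":-0.02,"y":0,"z":0,"grip":1},{"ax":0,"ay":0,"az":0,"x":-0.02,"y":0,"z":0,"grip":1},{"ax":0,"ay":0,"az":0,"x":-0.02,"y":0,"z":0,"grip":1},{"ax":0,"ay":0,"az":0,"x":-0.01,"y":0,"z":0,"grip":1},{"ax":0,"ay":0,"az":0,"x":-0.005,"y":0,"z":0,"grip":1},{"ax":0,"ay":0,"az":0,"x":0,"y":0,"z":0,"grip":1}]'; python3 -m handwheel '[{"ax":0,"ay":0,"az":0,"x":-0.003,"y":0,"z":0,"grip":1},{"ax":0,"ay":0,"az":0,"x":-0.002,"y":0,"z":0,"grip":1},{"ax":0,"ay":0,"az":0,"x":0,"y":0,"z":0,"grip":1}]'
```

```text
time_s: 7.45
position: [562.8, -116.4, 40.4]
ee_rot: [2.108, 2.325, 0.002]
contact_force: [0.0, 1.4, 7.9]
grip_width: 43.9
finger_force: 61.5
time_s: 7.82
position: [563.2, -120.6, 40.4]
ee_rot: [2.109, 2.326, 0.003]
contact_force: [0.8, 4.3, 7.7]
grip_width: 43.7
finger_force: 61.4
```

```bash
python3 -m handwheel '[{"ax":0,"ay":0,"az":0,"x":-0.0015,"y":0,"z":0,"grip":1},{"ax":0,"ay":0,"az":0,"x":0,"y":0,"z":0,"grip":1}]'; python3 -m handwheel '[{"ax":0,"ay":0,"az":0,"x":-0.001,"y":0,"z":0,"grip":1},{"ax":0,"ay":0,"az":0,"x":0,"y":0,"z":0,"grip":1}]'
```

```text
time_s: 8.07
position: [563.3, -121.6, 40.4]
ee_rot: [2.109, 2.327, 0.003]
contact_force: [1.0, 5.6, 8.7]
grip_width: 43.2
finger_force: 61.6
time_s: 8.32
position: [563.3, -121.9, 40.5]
ee_rot: [2.11, 2.327, 0.005]
contact_force: [-1.1, 9.1, 10.5]
grip_width: 43.2
finger_force: 61.6
```

```bash
python3 -m handwheel '[{"ax":0,"ay":0,"az":0,"x":0,"y":0,"z":0,"grip":0},{"ax":0,"ay":0,"az":0,"x":0,"y":0,"z":0,"grip":0},{"ax":0,"ay":0,"az":0,"x":0,"y":0,"z":0,"grip":0},{"ax":0,"ay":0,"az":0,"x":0,"y":0,"z":0,"grip":0},{"ax":0,"ay":0,"az":0,"x":0,"y":0,"z":-0.03,"grip":0},{"ax":0,"ay":0,"az":0,"x":0,"y":0,"z":-0.035,"grip":0},{"ax":0,"ay":0,"az":0,"x":0.0461,"y":0.011,"z":0,"grip":0},{"ax":0,"ay":0,"az":0,"x":0.0461,"y":0.011,"z":0,"grip":0},{"ax":0,"ay":0,"az":0,"x":0.0461,"y":0.011,"z":0,"grip":0},{"ax":0,"ay":0,"az":0,"x":0.0461,"y":0.011,"z":0,"grip":0},{"ax":0,"ay":0,"az":0,"x":0.0461,"y":0.011,"z":0,"grip":0},{"ax":0,"ay":0,"az":0,"x":0.0461,"y":0.011,"z":0,"grip":0},{"ax":0,"ay":0,"az":0,"x":0,"y":0,"z":0.033,"grip":0},{"ax":0,"ay":0,"az":0,"x":0,"y":0,"z":0.033,"grip":0},{"ax":0,"ay":0,"az":0,"x":0,"y":0,"z":0,"grip":0}]'; python3 -m handwheel '[{"ax":0,"ay":0,"az":0,"x":0,"y":0,"z":0,"grip":1},{"ax":0,"ay":0,"az":0,"x":0,"y":0,"z":0,"grip":1},{"ax":0,"ay":0,"az":0,"x":0,"y":0,"z":0,"grip":1},{"ax":0,"ay":0,"az":0,"x":0,"y":0,"z":0,"grip":1},{"ax":0,"ay":0,"az":0,"x":0,"y":0,"z":0,"grip":1}]'
```

```text
time_s: 10.2
position: [599.1, 158.0, 35.0]
ee_rot: [-2.107, -2.325, 0.007]
contact_force: [0.4, 0.3, -0.0]
grip_width: 85.5
finger_force: 0.0
time_s: 10.82
position: [602.4, 158.2, 39.6]
ee_rot: [2.109, 2.326, 0.004]
contact_force: [-0.6, -0.1, 6.8]
grip_width: 44.0
finger_force: 61.0
```

```bash
python3 -m handwheel '[{"ax":0,"ay":0,"az":0,"x":-0.015,"y":-0.0133,"z":0,"grip":1},{"ax":0,"ay":0,"az":0,"x":-0.015,"y":-0.0133,"z":0,"grip":1},{"ax":0,"ay":0,"az":0,"x":-0.015,"y":-0.0133,"z":0,"grip":1},{"ax":0,"ay":0,"az":0,"x":-0.015,"y":-0.0133,"z":0,"grip":1},{"ax":0,"ay":0,"az":0,"x":-0.015,"y":-0.0132,"z":0,"grip":1},{"ax":0,"ay":0,"az":0,"x":-0.02,"y":0,"z":0,"grip":1},{"ax":0,"ay":0,"az":0,"x":-0.015,"y":0,"z":0,"grip":1},{"ax":0,"ay":0,"az":0,"x":0,"y":0,"z":0,"grip":1},{"ax":0,"ay":0,"az":0,"x":0,"y":0,"z":0,"grip":1}]'
```

```text
time_s: 11.95
position: [547.3, 41.0, 39.6]
ee_rot: [2.107, 2.324, 0.002]
contact_force: [-0.2, -4.0, 8.1]
grip_width: 43.6
finger_force: 61.6
```

```bash
python3 -m handwheel '[{"ax":0,"ay":0,"az":0,"x":-0.02,"y":0,"z":0,"grip":1},{"ax":0,"ay":0,"az":0,"x":-0.02,"y":0,"z":0,"grip":1},{"ax":0,"ay":0,"az":0,"x":-0.02,"y":0,"z":0,"grip":1},{"ax":0,"ay":0,"az":0,"x":-0.02,"y":0,"z":0,"grip":1},{"ax":0,"ay":0,"az":0,"x":-0.02,"y":0,"z":0,"grip":1},{"ax":0,"ay":0,"az":0,"x":-0.008,"y":0,"z":0,"grip":1},{"ax":0,"ay":0,"az":0,"x":-0.005,"y":0,"z":0,"grip":1},{"ax":0,"ay":0,"az":0,"x":0,"y":0,"z":0,"grip":1}]'; python3 -m handwheel '[{"ax":0,"ay":0,"az":0,"x":-0.002,"y":0,"z":0,"grip":1},{"ax":0,"ay":0,"az":0,"x":-0.0015,"y":0,"z":0,"grip":1},{"ax":0,"ay":0,"az":0,"x":0,"y":0,"z":0,"grip":1}]'; python3 -m handwheel '[{"ax":0,"ay":0,"az":0,"x":-0.0015,"y":0,"z":0,"grip":1},{"ax":0,"ay":0,"az":0,"x":0,"y":0,"z":0,"grip":1}]'
```

```text
time_s: 12.95
position: [558.2, -70.4, 39.6]
ee_rot: [2.109, 2.325, 0.003]
contact_force: [-0.1, 2.5, 7.5]
grip_width: 43.8
finger_force: 61.7
time_s: 13.32
position: [558.4, -73.2, 39.6]
ee_rot: [2.109, 2.326, 0.004]
contact_force: [0.4, 4.4, 8.3]
grip_width: 43.5
finger_force: 61.7
time_s: 13.58
position: [558.5, -74.6, 39.6]
ee_rot: [2.109, 2.326, 0.004]
contact_force: [0.1, 4.9, 8.5]
grip_width: 43.3
finger_force: 61.7
```

```bash
python3 -m handwheel '[{"ax":0,"ay":0,"az":0,"x":-0.002,"y":0,"z":0,"grip":1},{"ax":0,"ay":0,"az":0,"x":0,"y":0,"z":0,"grip":1}]'; python3 -m handwheel '[{"ax":0,"ay":0,"az":0,"x":-0.0015,"y":0,"z":0,"grip":1},{"ax":0,"ay":0,"az":0,"x":0,"y":0,"z":0,"grip":1}]';  python3 -m handwheel '[{"ax":0,"ay":0,"az":0,"x":-0.001,"y":0,"z":0,"grip":1},{"ax":0,"ay":0,"az":0,"x":0,"y":0,"z":0,"grip":1}]'
```

```text
time_s: 13.82
position: [558.7, -76.6, 39.6]
ee_rot: [2.109, 2.326, 0.004]
contact_force: [0.7, 5.2, 8.0]
grip_width: 43.9
finger_force: 61.7
time_s: 14.08
position: [558.9, -78.0, 39.6]
ee_rot: [2.109, 2.326, 0.004]
contact_force: [0.1, 3.5, 9.0]
grip_width: 43.6
finger_force: 61.7
time_s: 14.32
position: [558.9, -78.5, 39.6]
ee_rot: [2.109, 2.326, 0.005]
contact_force: [-0.1, 7.3, 9.4]
grip_width: 43.6
finger_force: 61.7
```

```bash
python3 -m handwheel '[{"ax":0,"ay":0,"az":0,"x":0,"y":0,"z":0,"grip":0},{"ax":0,"ay":0,"az":0,"x":0,"y":0,"z":0,"grip":0},{"ax":0,"ay":0,"az":0,"x":0,"y":0,"z":0,"grip":0},{"ax":0,"ay":0,"az":0,"x":0,"y":0,"z":0,"grip":0},{"ax":0,"ay":0,"az":0,"x":0,"y":0,"z":-0.03,"grip":0},{"ax":0,"ay":0,"az":0,"x":0,"y":0,"z":-0.035,"grip":0},{"ax":0,"ay":0,"az":0,"x":0.0543,"y":-0.0027,"z":0,"grip":0},{"ax":0,"ay":0,"az":0,"x":0.0543,"y":-0.0027,"z":0,"grip":0},{"ax":0,"ay":0,"az":0,"x":0.0543,"y":-0.0027,"z":0,"grip":0},{"ax":0,"ay":0,"az":0,"x":0.0543,"y":-0.0027,"z":0,"grip":0},{"ax":0,"ay":0,"az":0,"x":0.0543,"y":-0.0027,"z":0,"grip":0},{"ax":0,"ay":0,"az":0,"x":0.0543,"y":-0.0027,"z":0,"grip":0},{"ax":0,"ay":0,"az":0,"x":0,"y":0,"z":0.03,"grip":0},{"ax":0,"ay":0,"az":0,"x":0,"y":0,"z":0.035,"grip":0},{"ax":0,"ay":0,"az":0,"x":0,"y":0,"z":0,"grip":0},{"ax":0,"ay":0,"az":0,"x":0,"y":0,"z":0,"grip":0}]'; python3 -m handwheel '[{"ax":0,"ay":0,"az":0,"x":0,"y":0,"z":0,"grip":1},{"ax":0,"ay":0,"az":0,"x":0,"y":0,"z":0,"grip":1},{"ax":0,"ay":0,"az":0,"x":0,"y":0,"z":0,"grip":1},{"ax":0,"ay":0,"az":0,"x":0,"y":0,"z":0,"grip":1},{"ax":0,"ay":0,"az":0,"x":0,"y":0,"z":0,"grip":1}]'
```

```text
time_s: 16.32
position: [510.6, 243.0, 38.6]
ee_rot: [2.11, 2.327, 0.002]
contact_force: [0.3, 0.0, -0.0]
grip_width: 85.2
finger_force: 0.0
time_s: 16.95
position: [510.5, 243.1, 38.9]
ee_rot: [2.109, 2.327, 0.003]
contact_force: [0.3, 0.0, 5.1]
grip_width: 44.0
finger_force: 60.7
```

```bash
python3 -m handwheel '[{"ax":0,"ay":0,"az":0,"x":-0.025,"y":0.0042,"z":0,"grip":1},{"ax":0,"ay":0,"az":0,"x":-0.025,"y":0.0042,"z":0,"grip":1},{"ax":0,"ay":0,"az":0,"x":-0.025,"y":0.0042,"z":0,"grip":1},{"ax":0,"ay":0,"az":0,"x":-0.025,"y":0.0042,"z":0,"grip":1},{"ax":0,"ay":0,"az":0,"x":-0.025,"y":0,"z":0,"grip":1},{"ax":0,"ay":0,"az":0,"x":-0.025,"y":0,"z":0,"grip":1},{"ax":0,"ay":0,"az":0,"x":-0.025,"y":0,"z":0,"grip":1},{"ax":0,"ay":0,"az":0,"x":-0.025,"y":0,"z":0,"grip":1},{"ax":0,"ay":0,"az":0,"x":0,"y":0,"z":0,"grip":1},{"ax":0,"ay":0,"az":0,"x":0,"y":0,"z":0,"grip":1}]'
```

```text
time_s: 18.2
position: [547.3, 44.7, 38.9]
ee_rot: [2.109, 2.325, 0.002]
contact_force: [-0.3, -3.9, 4.6]
grip_width: 44.1
finger_force: 61.3
```

```bash
python3 -m handwheel '[{"ax":0,"ay":0,"az":0,"x":-0.02,"y":-0.0004,"z":0,"grip":1},{"ax":0,"ay":0,"az":0,"x":-0.02,"y":0,"z":0,"grip":1},{"ax":0,"ay":0,"az":0,"x":-0.02,"y":0,"z":0,"grip":1},{"ax":0,"ay":0,"az":0,"x":-0.01,"y":0,"z":0,"grip":1},{"ax":0,"ay":0,"az":0,"x":-0.003,"y":0,"z":0,"grip":1},{"ax":0,"ay":0,"az":0,"x":0,"y":0,"z":0,"grip":1}]'; python3 -m handwheel '[{"ax":0,"ay":0,"az":0,"x":-0.002,"y":0,"z":0,"grip":1},{"ax":0,"ay":0,"az":0,"x":-0.001,"y":0,"z":0,"grip":1},{"ax":0,"ay":0,"az":0,"x":0,"y":0,"z":0,"grip":1}]'; python3 -m handwheel '[{"ax":0,"ay":0,"az":0,"x":-0.0015,"y":0,"z":0,"grip":1},{"ax":0,"ay":0,"az":0,"x":0,"y":0,"z":0,"grip":1}]'; python3 -m handwheel '[{"ax":0,"ay":0,"az":0,"x":-0.0015,"y":0,"z":0,"grip":1},{"ax":0,"ay":0,"az":0,"x":0,"y":0,"z":0,"grip":1}]'
```

```text
time_s: 18.95
position: [553.8, -27.0, 38.9]
ee_rot: [2.109, 2.326, 0.002]
contact_force: [0.2, 0.2, 6.5]
grip_width: 43.9
finger_force: 61.4
time_s: 19.32
position: [553.9, -29.3, 38.9]
ee_rot: [2.109, 2.326, 0.003]
contact_force: [-0.4, 2.4, 7.2]
grip_width: 44.2
finger_force: 61.4
time_s: 19.58
position: [554.1, -30.8, 38.9]
ee_rot: [2.109, 2.326, 0.003]
contact_force: [0.3, 3.3, 5.9]
grip_width: 43.7
finger_force: 61.4
time_s: 19.82
position: [554.2, -32.3, 38.9]
ee_rot: [2.109, 2.326, 0.003]
contact_force: [0.2, 3.7, 6.2]
grip_width: 44.0
finger_force: 61.4
```

```bash
python3 -m handwheel '[{"ax":0,"ay":0,"az":0,"x":-0.001,"y":0,"z":0,"grip":1},{"ax":0,"ay":0,"az":0,"x":0,"y":0,"z":0,"grip":1}]'; python3 -m handwheel '[{"ax":0,"ay":0,"az":0,"x":-0.001,"y":0,"z":0,"grip":1},{"ax":0,"ay":0,"az":0,"x":0,"y":0,"z":0,"grip":1}]';python3 -m handwheel '[{"ax":0,"ay":0,"az":0,"x":-0.001,"y":0,"z":0,"grip":1},{"ax":0,"ay":0,"az":0,"x":0,"y":0,"z":0,"grip":1}]'
```

```text
time_s: 20.08
position: [554.3, -33.2, 38.9]
ee_rot: [2.109, 2.326, 0.003]
contact_force: [-0.2, 4.1, 7.0]
grip_width: 43.9
finger_force: 61.4
time_s: 20.32
position: [554.3, -33.3, 38.9]
ee_rot: [2.11, 2.327, 0.004]
contact_force: [0.6, 7.9, 7.6]
grip_width: 43.5
finger_force: 61.4
time_s: 20.58
position: [554.3, -33.5, 38.9]
ee_rot: [-2.11, -2.327, -0.005]
contact_force: [-0.3, 11.5, 7.4]
grip_width: 44.0
finger_force: 61.5
```

```bash
python3 -m handwheel '[{"ax":0,"ay":0,"az":0,"x":0,"y":0,"z":0,"grip":0},{"ax":0,"ay":0,"az":0,"x":0,"y":0,"z":0,"grip":0},{"ax":0,"ay":0,"az":0,"x":0,"y":0,"z":0,"grip":0},{"ax":0,"ay":0,"az":0,"x":0,"y":0,"z":0,"grip":0},{"ax":0,"ay":0,"az":0,"x":0,"y":0,"z":-0.03,"grip":0},{"ax":0,"ay":0,"az":0,"x":0,"y":0,"z":-0.05,"grip":0},{"ax":0,"ay":0,"az":0,"x":-0.03,"y":0,"z":-0.05,"grip":0},{"ax":0,"ay":0,"az":0,"x":-0.05,"y":0,"z":-0.025,"grip":0},{"ax":0,"ay":0,"az":0,"x":-0.03,"y":0,"z":-0.025,"grip":0},{"ax":0,"ay":0,"az":0,"x":0,"y":0,"z":0,"grip":0},{"ax":0,"ay":0,"az":0,"x":0,"y":0,"z":0,"grip":0}]'
python3 - <<'E'
from h import *
snap('wrist','w3'); blobs('w3')
W,p=cloud('w3'); q=p.astype(int)
r=(q[...,0]>150)&(q[...,1]<80)&(q[...,2]<80)&(W[...,2]>60)&(W[...,2]<85)
vu=np.argwhere(r); print('red',r.sum(),vu.min(0),vu.max(0),W[r].mean(0),cv2.minEnclosingCircle(W[r][:,:2].astype(np.float32)))
print(get_state()['position'])
E
```

```text
time_s: 21.95
position: [563.9, -144.9, 216.7]
ee_rot: [-2.109, -2.326, 0.001]
contact_force: [0.2, 0.5, -0.5]
grip_width: 85.2
finger_force: 0.0
62 [291, 48, 58, 175, 7555] mean [557.9 -71.7  72.3] rect [558.4 -76.3] [ 44.3 134.1] 5.4 circ [557.7 -76.4] 67.1
62 [581, 49, 59, 79, 3725] mean [779.2 -17.8  73.5] rect [780.3 -18.5] [35.1 55.8] 20.3 circ [789.6 -15.3] 28.1
24 [244, 0, 151, 234, 9520] mean [556.7 -63.3  30.1] rect [557.  -65.2] [124.4 200.9] 5.8 circ [556.9 -60.2] 113.6
24 [547, 58, 38, 75, 611] mean [765.6 -19.9  30.2] rect [771.6 -17.4] [26.3 61.9] 8.0 circ [784.5 -15.6] 31.0
24 [391, 379, 46, 30, 383] mean [ 693.5 -342.8   30.1] rect [ 692.6 -344.7] [59.7  9.6] 42.3 circ [ 695.5 -348. ] 29.8
red 262 [ 81 311] [103 332] [556.25328387 -40.13550214  72.80388145] ((556.2891845703125, -40.15227127075195), 8.172658920288086)
[ 563.83338679 -144.4399713   216.47731019]
```

View pics/w3.png

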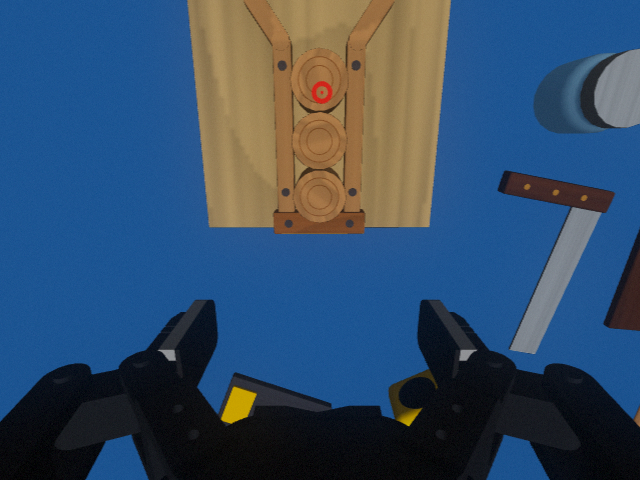

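```bash
python3 -m handwheel '[{"ax":0,"ay":0,"az":0,"x":-0.03,"y":-0.005,"z":-0.045,"grip":0},{"ax":0,"ay":0,"az":0,"x":-0.04,"y":-0.012,"z":-0.04,"grip":0},{"ax":0,"ay":0,"az":0,"x":-0.056,"y":-0.0133,"z":0,"grip":0},{"ax":0,"ay":0,"az":0,"x":-0.056,"y":-0.0133,"z":0,"grip":0},{"ax":0,"ay":0,"az":0,"x":-0.056,"y":-0.0133,"z":0,"grip":0},{"ax":0,"ay":0,"az":0,"x":-0.056,"y":-0.0133,"z":0,"grip":0},{"ax":0,"ay":0,"az":0,"x":-0.056,"y":-0.0133,"z":0,"grip":0},{"ax":0,"ay":0,"az":0,"x":0,"y":0,"z":0,"grip":0},{"ax":0,"ay":0,"az":0,"x":0,"y":0,"z":0,"grip":0}]'
python3 - <<'E'
from h import *
snap('wrist','w4'); W,p=cloud('w4'); z=W[...,2]; q=p.astype(int)
print(get_state()['position'])
b=(abs(W[...,0]-515)<90)&(abs(W[...,1]+405)<90)
m=b&(z>5)&(z<16); r=cv2.minAreaRect(W[m][:,:2].astype(np.float32)); print('base',m.sum(),r)
for lo in range(60,190,8):
    m=b&(z>lo)&(z<lo+8)
    if m.sum()>5:
        A=W[m]; y=((q[...,0]>130)&(q[...,1]>110)&(q[...,2]<100)&m).sum()
        print(lo,m.sum(),y,A.mean(0).round(1),A.min(0).round(1),A.max(0).round(1))
E
```

```text
time_s: 23.12
position: [516.2, -500.9, 301.3]
ee_rot: [-2.107, -2.327, -0.001]
contact_force: [0.3, -0.0, 0.3]
grip_width: 85.5
finger_force: 0.0
[ 516.52319928 -500.36651782  302.15474353]
base 4171 ((533.9197998046875, -412.88726806640625), (75.06492614746094, 130.0963897705078), 74.13613891601562)
60 87 0 [ 551.9 -419.3   64.1] [ 531.8 -431.    60.1] [ 557.9 -400.2   67.7]
68 89 0 [ 548.1 -418.8   71.9] [ 534.5 -430.2   68. ] [ 554.2 -398.8   76. ]
76 114 2 [ 542.2 -416.9   80.2] [ 516.7 -429.3   76.1] [ 551.  -395.2   84. ]
84 290 95 [ 534.3 -414.5   88.8] [ 515.2 -428.5   84.1] [ 547.  -395.5   92. ]
92 240 180 [ 534.8 -413.3   94.7] [ 519.9 -424.9   92. ] [ 541.5 -398.6   99.5]
100 87 1 [ 528.5 -412.7  104. ] [ 515.7 -420.   100. ] [ 533.6 -401.3  107.9]
108 84 1 [ 525.4 -411.6  111.6] [ 516.3 -418.9  108. ] [ 530.4 -399.9  116. ]
116 105 0 [ 521.5 -410.4  119.7] [ 508.  -418.5  116. ] [ 526.2 -397.   123.9]
124 108 0 [ 517.3 -409.9  128. ] [ 505.3 -417.3  124.2] [ 522.1 -397.   131.9]
132 117 0 [ 514.3 -408.3  136.1] [ 502.7 -416.   132. ] [ 519.1 -395.7  139.9]
140 146 4 [ 510.4 -407.   144.4] [ 497.9 -415.   140. ] [ 516.  -393.7  148. ]
148 132 0 [ 507.  -406.4  152. ] [ 496.3 -413.8  148. ] [ 512.5 -393.8  156. ]
156 134 12 [ 502.7 -405.6  160.4] [ 489.7 -413.2  156. ] [ 508.4 -390.5  164. ]
164 526 51 [ 492.  -401.4  168.9] [ 480.8 -412.3  164. ] [ 505.2 -390.5  172. ]
172 306 0 [ 494.8 -401.8  173.3] [ 487.6 -410.7  172. ] [ 501.1 -390.9  176.2]
```

View pics/w4.png

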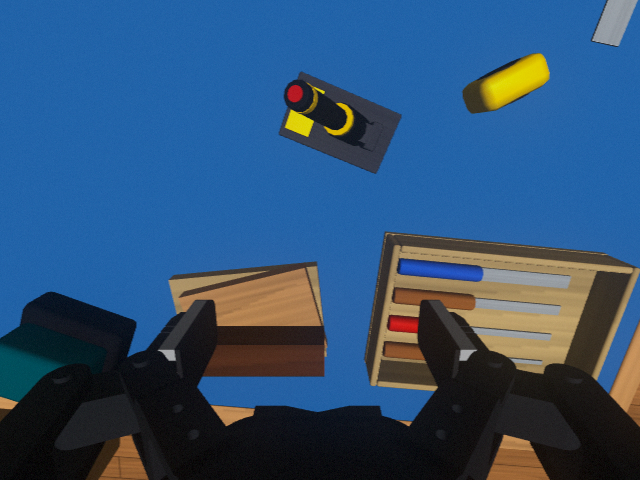

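```bash
python3 -m handwheel '[{"ax":0,"ay":0,"az":0,"x":0.0538,"y":-0.0152,"z":0,"grip":0},{"ax":0,"ay":0,"az":0,"x":0.0538,"y":-0.0151,"z":0.02,"grip":0},{"ax":0,"ay":0,"az":0,"x":0,"y":0,"z":0.04,"grip":0},{"ax":0,"ay":0,"az":0,"x":0,"y":0,"z":0.0395,"grip":0},{"ax":-0.1353,"ay":-0.0534,"az":0,"x":0,"y":0,"z":0,"grip":0},{"ax":-0.1353,"ay":-0.0534,"az":0,"x":0,"y":0,"z":0,"grip":0},{"ax":-0.1353,"ay":-0.0534,"az":0,"x":0,"y":0,"z":0,"grip":0},{"ax":0,"ay":0,"az":0,"x":0,"y":0,"z":0,"grip":0},{"ax":0,"ay":0,"az":0,"x":0,"y":0,"z":0,"grip":0}]'
python3 - <<'E'
from h import *
s=get_state(); M=R.from_rotvec(s['ee_rot']).as_matrix(); print(s['position'],M.round(3).tolist(),s['qpos'].round(2))
a=np.array([-.4065,.1158,.9063]); t=np.array([529.1,-411.5,84])+31*a
print('shift mm tool',M.T@(t-s['position']), 'z err in tool',M.T@-a)
W,p=cloud('w4'); m=(abs(W[...,0]-515)<60)&(abs(W[...,1]+405)<40)&(W[...,2]>106)&(W[...,2]<160)
P=W[m]
from scipy.optimize import least_squares
def f(k):
    c=np.array([k[0],k[1],130]); d=np.array([k[2],k[3],1]); d/=np.linalg.norm(d)
    return np.linalg.norm(np.cross(P-c,d),axis=1)-11
o=least_squares(f,[508,-406,-.4485,.1278],loss='soft_l1'); print(o.x,np.abs(o.fun).mean(), 'nominal at z130',np.array([529.1,-411.5,84])+46/.9063*a)
E
```

```text
time_s: 24.3
position: [476.0, -397.6, 204.5]
ee_rot: [1.837, 2.03, 0.267]
contact_force: [0.3, -0.4, 0.2]
grip_width: 85.4
finger_force: 0.0
[ 475.9543473  -397.61275714  204.53543055] [[-0.066, 0.911, 0.406], [0.985, 0.124, -0.117], [-0.156, 0.393, -0.906]] [-0.96  0.35  1.67  0.38  0.8  -1.28]
shift mm tool [  1.62498997  -0.61855935 101.44959426] z err in tool [7.09809274e-04 3.02476508e-04 1.00001549e+00]
[ 5.07891690e+02 -4.05445211e+02 -4.52304351e-01  1.28115291e-01] 0.2528610388492043 nominal at z130 [ 508.46775902 -405.622476    130.        ]
```

```bash
python3 -m handwheel '[{"ax":0,"ay":0,"az":0,"x":0.0016,"y":-0.0011,"z":0.025,"grip":0},{"ax":0,"ay":0,"az":0,"x":0,"y":0,"z":0.03,"grip":0},{"ax":0,"ay":0,"az":0,"x":0,"y":0,"z":0.03,"grip":0},{"ax":0,"ay":0,"az":0,"x":0,"y":0,"z":0.0164,"grip":0},{"ax":0,"ay":0,"az":0,"x":0,"y":0,"z":0,"grip":0},{"ax":0,"ay":0,"az":0,"x":0,"y":0,"z":0,"grip":0}]';python3 -m handwheel '[{"ax":0,"ay":0,"az":0,"x":0,"y":0,"z":0,"grip":1},{"ax":0,"ay":0,"az":0,"x":0,"y":0,"z":0,"grip":1},{"ax":0,"ay":0,"az":0,"x":0,"y":0,"z":0,"grip":1},{"ax":0,"ay":0,"az":0,"x":0,"y":0,"z":0,"grip":1},{"ax":0,"ay":0,"az":0,"x":0,"y":0,"z":0,"grip":1},{"ax":0,"ay":0,"az":0,"x":0,"y":0,"z":0,"grip":1},{"ax":0,"ay":0,"az":0,"x":0,"y":0,"z":0,"grip":1}]'
```

```text
time_s: 25.05
position: [515.6, -408.5, 111.8]
ee_rot: [1.837, 2.028, 0.268]
contact_force: [-0.2, -0.0, 0.2]
grip_width: 85.3
finger_force: 0.0
time_s: 25.92
position: [514.9, -408.4, 111.0]
ee_rot: [1.838, 2.028, 0.268]
contact_force: [-4.6, 1.2, 4.6]
grip_width: 20.8
finger_force: 49.8
```

```bash
python3 -m handwheel '[{"ax":0,"ay":0,"az":0,"x":0,"y":0,"z":-0.01,"grip":1},{"ax":0,"ay":0,"az":0,"x":0,"y":0,"z":-0.02,"grip":1},{"ax":0,"ay":0,"az":0,"x":0,"y":0,"z":-0.02,"grip":1},{"ax":0,"ay":0,"az":0,"x":0,"y":0,"z":-0.02,"grip":1},{"ax":0,"ay":0,"az":0,"x":0,"y":0,"z":-0.03,"grip":1},{"ax":0,"ay":0,"az":0,"x":0,"y":0,"z":-0.02,"grip":1},{"ax":0,"ay":0,"az":0,"x":0,"y":0,"z":0,"grip":1}]';python3 -m handwheel '[{"ax":0.1353,"ay":0.0534,"az":0,"x":0,"y":0,"z":0,"grip":1},{"ax":0.1353,"ay":0.0534,"az":0,"x":0,"y":0,"z":0,"grip":1},{"ax":0.1353,"ay":0.0534,"az":0,"x":0,"y":0,"z":0,"grip":1},{"ax":0,"ay":0,"az":0,"x":0,"y":0,"z":-0.04,"grip":1},{"ax":0,"ay":0,"az":0,"x":0,"y":0,"z":0,"grip":1},{"ax":0,"ay":0,"az":0,"x":0,"y":0,"z":0,"grip":1}]'
python3 - <<'E'
from h import *
s=get_state(); M=R.from_rotvec(s['ee_rot']).as_matrix(); print(M.round(3).tolist())
t=np.array([556.3,-40.4,s['position'][2]]); print(M.T@(t-s['position']))
snap('wrist','w5'); snap('scene','s5'); W,p=cloud('s5')
m=(abs(W[...,0]-s['position'][0])<40)&(abs(W[...,1]-s['position'][1])<40)&(W[...,2]>s['position'][2]-90)&(W[...,2]<s['position'][2]-5)
P=W[m]
for lo in range(130,260,8):
    A=P[(P[:,2]>lo)&(P[:,2]<lo+8)]
    if len(A): print(lo,len(A),A.mean(0).round(1),A.min(0).round(1),A.max(0).round(1))
vu=np.argwhere(m); c=vu.mean(0).astype(int); print(c)
cv2.imwrite('pics/s5c.png',cv2.resize(p[max(c[0]-80,0):c[0]+80,max(0,c[1]-100):c[1]+100,::-1],None,fx=4,fy=3.75))
E
```

```text
time_s: 26.8
position: [466.1, -394.9, 222.1]
ee_rot: [1.836, 2.025, 0.267]
contact_force: [0.1, -0.2, -1.0]
grip_width: 21.2
finger_force: 49.8
time_s: 27.55
position: [466.0, -393.9, 258.3]
ee_rot: [-2.109, -2.327, -0.0]
contact_force: [-0.9, 0.3, -1.8]
grip_width: 20.9
finger_force: 50.1
[[-0.098, 0.995, -0.001], [0.995, 0.098, 0.001], [0.001, -0.001, -1.0]]
[3.42990014e+02 1.24465484e+02 3.06839070e-01]
178 2 [ 467.5 -389.8  183.8] [ 465.5 -389.9  183.1] [ 469.5 -389.7  184.4]
186 10 [ 470.9 -393.1  189.5] [ 466.2 -397.2  186.1] [ 475.4 -388.8  193.3]
194 10 [ 472.4 -393.4  199.6] [ 467.9 -402.9  196. ] [ 476.2 -383.5  201.6]
202 21 [ 474.1 -391.4  206.1] [ 465.7 -401.2  202.4] [ 479.1 -383.7  209.9]
210 26 [ 474.2 -392.2  213.4] [ 466.7 -402.3  210. ] [ 479.1 -383.3  217.6]
218 14 [ 475.5 -391.6  220.9] [ 470.8 -400.6  218.8] [ 480.1 -383.4  223.5]
226 37 [ 474.9 -392.8  231.8] [ 455.8 -407.5  226.2] [ 482.8 -378.3  233.9]
234 53 [ 473.5 -391.   236.9] [ 461. -406.  234.] [ 484.9 -378.9  240.7]
242 29 [ 475.  -391.2  246.1] [ 464.6 -402.8  242.5] [ 478.9 -382.8  250. ]
250 2 [ 477.1 -394.4  251. ] [ 476.6 -395.2  250.2] [ 477.5 -393.5  251.8]
[193 128]
```

View pics/w5.png

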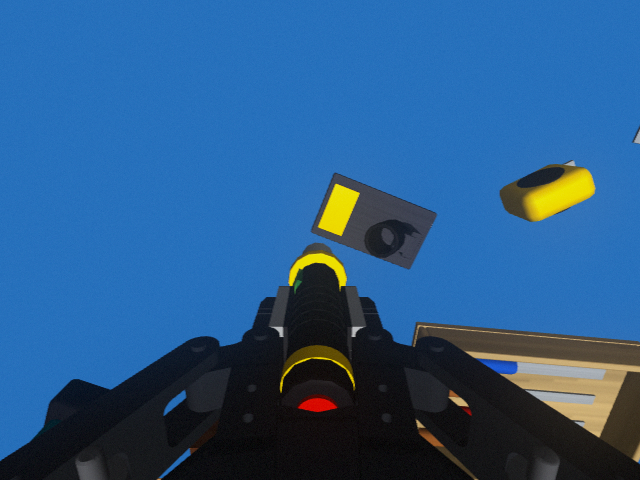

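View pics/s5c.png

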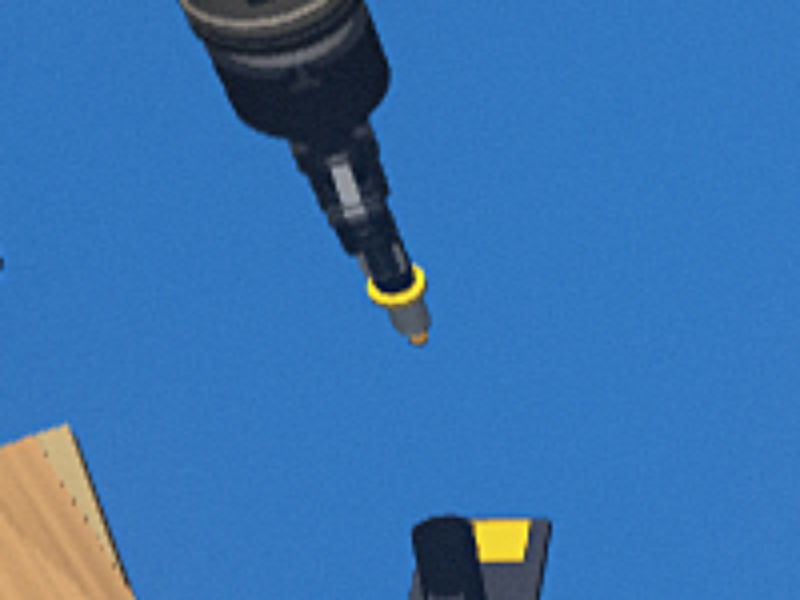

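```bash
python3 - <<'E'
from h import *
from scipy.optimize import least_squares
s=get_state(); M=R.from_rotvec(s['ee_rot']).as_matrix()
W,p=cloud('w5'); L=(W-s['position'])@M; q=p.astype(int)   # tool frame
dark=(q.max(-1)<60)
v,u=np.mgrid[0:480,0:640]
m=(abs(L[...,1])<10)&(L[...,0]>-5)&(L[...,0]<20)&(L[...,2]>-30)&(L[...,2]<22)&(u>285)&(u<350)
P=L[m]; print(len(P))
def f(k):
    c=np.array([k[0],k[1],0]); d=np.array([k[2],k[3],1]); d/=np.linalg.norm(d)
    return np.linalg.norm(np.cross(P-c,d),axis=1)-11
o=least_squares(f,[0,0,0,0],loss='soft_l1',f_scale=.5); print('barrel axis at TCP (tool x,y), slopes',o.x.round(3),np.abs(o.fun).mean())
y=(q[...,0]>150)&(q[...,1]>130)&(q[...,2]<90)&(abs(L[...,1])<25)&(abs(L[...,0])<25)
for lo in range(-90,60,6):
    A=L[y&(L[...,2]>lo)&(L[...,2]<lo+6)]
    if len(A)>5: print('yel',lo,len(A),A.mean(0).round(1),A.min(0).round(1),A.max(0).round(1))
n=(abs(L[...,1])<13)&(abs(L[...,0])<25)&(L[...,2]>38)&(L[...,2]<85)
print('nose',n.sum(),L[n].mean(0),L[n].min(0),L[n].max(0))
E
```

```text
2263
barrel axis at TCP (tool x,y), slopes [ 0.421 -0.041 -0.    -0.005] 0.2696215860509712
yel -60 179 [  7.9  -0.  -56.5] [ -0.2 -11.2 -58.4] [ 12.1  11.  -54.7]
yel -48 8 [ -6.8 -12.6 -47.1] [ -8.9 -12.7 -48. ] [ -5.  -12.4 -46.3]
yel 18 553 [ 8.7  0.8 23.3] [ -2.8 -14.8  18.6] [16.2 15.  24. ]
yel 24 156 [ 8.1  0.5 24.3] [ -2.3 -15.   24. ] [15.5 14.7 25.5]
nose 177 [ 9.2553713   0.22653661 52.20010027] [ 4.44169245 -8.67731595 44.07690397] [10.96798909  9.11082206 59.16452978]
```

```bash
python3 -m handwheel '[{"ax":0,"ay":0,"az":0,"x":0.0428,"y":0.0156,"z":0,"grip":1},{"ax":0,"ay":0,"az":0,"x":0.0428,"y":0.0156,"z":0,"grip":1},{"ax":0,"ay":0,"az":0,"x":0.0428,"y":0.0156,"z":0,"grip":1},{"ax":0,"ay":0,"az":0,"x":0.0428,"y":0.0156,"z":0,"grip":1},{"ax":0,"ay":0,"az":0,"x":0.0428,"y":0.0156,"z":0,"grip":1},{"ax":0,"ay":0,"az":0,"x":0.0428,"y":0.0156,"z":0,"grip":1},{"ax":0,"ay":0,"az":0,"x":0.0428,"y":0.0155,"z":0,"grip":1},{"ax":0,"ay":0,"az":0,"x":0.0428,"y":0.0154,"z":0,"grip":1},{"ax":0,"ay":0,"az":0,"x":0,"y":0,"z":0.03,"grip":1},{"ax":0,"ay":0,"az":0,"x":0,"y":0,"z":0.03,"grip":1},{"ax":0,"ay":0,"az":0,"x":0,"y":0,"z":0.03,"grip":1},{"ax":0,"ay":0,"az":0,"x":0,"y":0,"z":0,"grip":1},{"ax":0,"ay":0,"az":0,"x":0,"y":0,"z":0,"grip":1},{"ax":0,"ay":0,"az":0,"x":0,"y":0,"z":0,"grip":1}]'
python3 - <<'E'
from h import *
s=get_state(); M=R.from_rotvec(s['ee_rot']).as_matrix(); print(M.round(3).tolist(),s['position'])
snap('wrist','w6'); snap('scene','s6')
t=np.array([556.3,-40.4,s['position'][2]]); print(M.T@(t-s['position']))
W,p=cloud('w6'); q=p.astype(int)
r=(q[...,0]>150)&(q[...,1]<80)&(q[...,2]<80)&(W[...,2]>60)&(W[...,2]<85); print('red',r.sum(),W[r].mean(0) if r.any() else 0)
b=p[150:350,220:420]; 
p2=np.load('pics/s6.npz')['p'][110:230,240:400]
cv2.imwrite('pics/c6.png',np.hstack([cv2.resize(b,(400,400)),cv2.resize(p2,(400,400))])[:,:,::-1])
W2,_=cloud('s6'); q=np.load('pics/s6.npz')['p'].astype(int)
E
```

```text
time_s: 29.4
position: [557.4, -41.6, 170.8]
ee_rot: [2.109, 2.326, 0.002]
contact_force: [-0.6, -0.2, -0.6]
grip_width: 20.8
finger_force: 50.2
[[-0.098, 0.995, 0.003], [0.995, 0.098, -0.001], [-0.001, 0.002, -1.0]] [557.39424958 -41.59694876 170.76966245]
[ 1.29809733 -0.97211094 -0.00348409]
red 204 [556.05076162 -38.01574069  72.94798986]
```

View pics/c6.png

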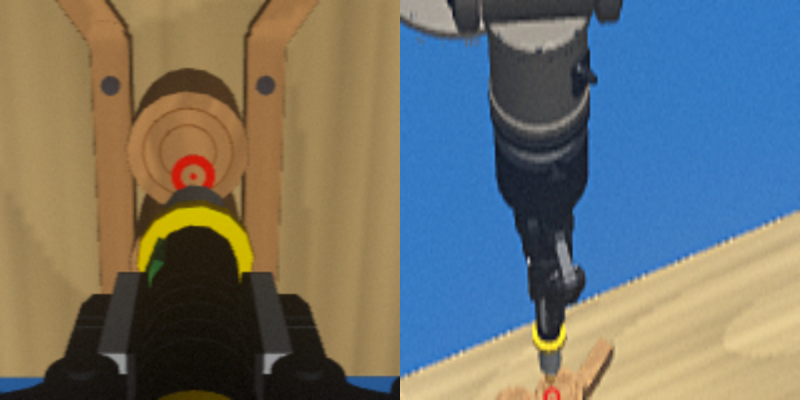

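```bash
python3 -m handwheel '[{"ax":0,"ay":0,"az":0,"x":0.0013,"y":-0.001,"z":0,"grip":1},{"ax":0,"ay":0,"az":0,"x":0,"y":0,"z":0.008,"grip":1},{"ax":0,"ay":0,"az":0,"x":0,"y":0,"z":0.008,"grip":1},{"ax":0,"ay":0,"az":0,"x":0,"y":0,"z":0,"grip":1},{"ax":0,"ay":0,"az":0,"x":0,"y":0,"z":0,"grip":1}]'; python3 -m handwheel '[{"ax":0,"ay":0,"az":0,"x":0,"y":0,"z":0.003,"grip":1},{"ax":0,"ay":0,"az":0,"x":0,"y":0,"z":0,"grip":1},{"ax":0,"ay":0,"az":0,"x":0,"y":0,"z":0,"grip":1},{"ax":0,"ay":0,"az":0,"x":0,"y":0,"z":0,"grip":1}]'
python3 - <<'E'
from h import *
snap('wrist','w7'); W,p=cloud('w7'); q=p.astype(int)
r=(q[...,0]>150)&(q[...,1]<80)&(q[...,2]<80)&(W[...,2]>60)&(W[...,2]<85); A=W[r]; print('red',len(A),A.min(0),A.max(0))
f=[get_state()['contact_force'][2] for _ in range(3)]; print(f)
E
```

```text
time_s: 30.12
position: [555.6, -40.2, 153.2]
ee_rot: [-2.11, -2.327, 0.0]
contact_force: [0.4, -0.2, -1.1]
grip_width: 20.9
finger_force: 50.2
time_s: 30.62
position: [555.7, -40.2, 150.5]
ee_rot: [2.11, 2.327, 0.0]
contact_force: [1.0, -0.6, -0.8]
grip_width: 20.8
finger_force: 50.2
red 97 [548.83648927 -37.89052008  71.48281565] [563.70820698 -32.08385558  74.28290332]
[np.float64(-0.12820898551049376), np.float64(-0.12820898551049376), np.float64(-0.12820898551049376)]
```

```bash
python3 -m handwheel '[{"ax":0,"ay":0,"az":0,"x":0,"y":0.0005,"z":0.002,"grip":1},{"ax":0,"ay":0,"az":0,"x":0,"y":0,"z":0,"grip":1},{"ax":0,"ay":0,"az":0,"x":0,"y":0,"z":0,"grip":1}]'; python3 -m handwheel '[{"ax":0,"ay":0,"az":0,"x":0,"y":0,"z":0.002,"grip":1},{"ax":0,"ay":0,"az":0,"x":0,"y":0,"z":0,"grip":1},{"ax":0,"ay":0,"az":0,"x":0,"y":0,"z":0,"grip":1}]'
```

```text
time_s: 31.05
position: [556.1, -40.2, 148.5]
ee_rot: [2.11, 2.327, -0.0]
contact_force: [-1.5, -0.9, 1.3]
grip_width: 20.7
finger_force: 50.2
time_s: 31.42
position: [556.1, -40.2, 146.5]
ee_rot: [2.11, 2.327, 0.0]
contact_force: [-0.7, 0.4, 3.7]
grip_width: 20.6
finger_force: 50.3
```

```bash
python3 -m handwheel '[{"ax":0,"ay":0,"az":0,"x":0,"y":0,"z":0.0012,"grip":1},{"ax":0,"ay":0,"az":0,"x":0,"y":0,"z":0,"grip":1},{"ax":0,"ay":0,"az":0,"x":0,"y":0,"z":0,"grip":1},{"ax":0,"ay":0,"az":0,"x":0,"y":0,"z":0,"grip":1}]'; for i in 1 2 3; do python3 -m handwheel '[{"ax":0,"ay":0,"az":0,"x":0,"y":0,"z":0,"grip":1}]' | grep -E "pos|contact"; done
python3 - <<'E'
from h import *
snap('wrist','w8'); W,p=cloud('w8'); q=p.astype(int); r=(q[...,0]>150)&(q[...,1]<80)&(q[...,2]<80)&(W[...,2]>60)&(W[...,2]<85); A=W[r]; print('red',len(A),A.min(0),A.max(0))
E
```

```text
time_s: 31.92
position: [556.1, -40.1, 145.2]
ee_rot: [2.11, 2.327, -0.0]
contact_force: [-1.3, -0.3, 4.0]
grip_width: 21.0
finger_force: 50.4
position: [556.1, -40.1, 145.2]
contact_force: [-2.1, 0.2, 4.9]
position: [556.1, -40.1, 145.2]
contact_force: [-0.6, -0.0, 3.3]
position: [556.1, -40.1, 145.2]
contact_force: [-1.2, 0.3, 4.2]
red 47 [550.51301437 -35.9020665   71.74021775] [563.16849531 -31.84105007  74.40967075]
```

```bash
python3 -c "
from plant import *
print(close_job())"
```

```text
the job is handed in; nothing more can be done
None
```

I handed the job in at about 32 s. The three blanks stand close up in the channel with the first against the stop. The probe is held upright on the ring's centre at about 5 N, with its tip roughly half way in by my estimate. No verdict came back.

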